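Clear the little pile on the serving board

ROBOT

A 6-joint arm with a two-finger parallel gripper is mounted at the origin on a cart in front of the work surface, level with it; the furniture and walls round the work are solid. World frame = base frame: x ahead of the robot, y to its left, z up, the work surface at z = 0. Lengths are in m, angles in rad, forces in N, time in s.
With the tool pointing down it reaches from about 0.275 to 0.825 m from the base axis. Payload 4.9 kg.
Tool frame: the origin (TCP) lies at the very end of the fingers, on their centre line; the grasp point (between the pads) lies 19 mm behind it; z points along the fingers, y is the line along which they close (so a half turn about z gives the same grasp; the last joint's range is limited). The gripper opens to 85 mm and grips with 20 to 120 N. Pads are 22 mm wide; open, the fingers measure 114 mm over their backs; the gripper's body (76 mm by 85 mm) begins 54 mm behind the grasp point. The pads swing forward as they close: fully open they stand 13 mm farther back than shut.
Start: joints at [1.003, 0.326, -0.193, 1.052, 0, 1.437], TCP at [0.231, 0.499, 0.231] pointing down, gripper open.
Joint ranges: [-2.65, 2.65], [-0.97, 1.79], [-1.3, 1.35], [-1.93, 2.1], [-1.47, 1.37], [-3.14, 3.14]. Speed limits (rad/s): [2.57, 2.57, 3.14, 3.14, 3.14, 3.14].

INTERFACE

Orientations are given as a unit quaternion [w, x, y, z].
In Python, from cell import bot, optics gives the robot as it stands (bot), with the cameras (optics). Calls block until the motion is done:
- bot.move_pose(position, orientation): joint-space move of the TCP to a pose.
- bot.move_linear(position, speed=0.15, rotation=None, until_force=None): straight line of the TCP; rotation=None keeps the orientation; speed is the mean speed in m/s. With until_force (N) it stops when the force on the tool has changed by that much, and returns True; else False.
- bot.goto_joints(angles): joint-space move.
- bot.set_gripper(opening, grasp_force=None): opening from 0.0 (shut) to 1.0 (fully open); grasp_force is the grip in N (None keeps the last); returns when the fingers have stopped.
- bot.wait(seconds).
- bot.solve_ik(position, orientation): joint angles nearest the present ones, or None.
- optics.camera(name): name is "scene" or "top" or "wrist"; returns the picture (420x560x3 uint8, red, green, blue); there is no depth.
- optics.calibration(name): a dict with "mtx" (3x3 intrinsics, pixels), "extrinsics" (4x4, takes a point from world to camera coordinates); the wrist camera has in their place "hand_eye" (4x4, takes a point from camera to tool coordinates, whose origin is the TCP and whose axes are the flange's). Camera axes: x right, y down, z forward; pixel columns grow to the right and rows downward; lengths in m; the calibration is good to about 2 mm. A picture is of the moment at which its call begins: read the wrist's pose just before it. calibration takes no time and is no camera call.
A pose or a line that the arm cannot do raises bot.PlanningError and nothing moves.
- bot.close_job(): hands the job in; it is judged then, once.
Readings, each from a call of its own:
- bot.read_clock(): time.
- bot.read_joint_positions(): joint angles.
- bot.read_joint_vel(): joint speeds.
- bot.read_joint_efforts(): joint torques, N m.
- bot.read_position(): TCP position.
- bot.read_tool_rot(): TCP orientation.
- bot.read_ft_force(): force on the tool from outside, world axes, zero at the start.
- bot.read_moment(): the same for the moment, N m.
- bot.read_gripper_width(): opening from 0.0 (shut) to 1.0 (fully open).
- bot.read_finger_force(): force on a finger pad.
Only numpy, scipy, OpenCV 4.12 (cv2) and the standard library are available. Lean on these libraries where they do the work, as an engineer would, in place of code of your own. Each camera call takes 0.05 s, during which the arm holds its last target. There are 200 camera calls.

TASK

Take apart the little pile between sink and hob: lay the teaspoon lengthways in the middle of the green mat, put the white round tin in the middle of the cork coaster and the dark grey timer in the middle of the blue coaster, never tipping either over, and lean the emptied wooden board lengthways, striped face up, squarely in the middle of the black board rest with its lower end down against the lip. Leave the small fork and the small black tin where they are.

Things in the scene. Friction and masses are not known exactly. Their poses are not given: they have to be found in the camera images.
- teaspoon: loose teaspoon, black handle and steel bowl, 130 x 26 x 11 mm, 20 g; at the start it lies on top of the pile, bridging tin and timer along the board. Origin at the centre of its underside, x along its length, z up.
- spice_tin: loose round off-white tin, closed lid, diameter 62, height 25 mm; at the start it stands on one end of the board (either). Origin at the centre of its underside, z up.
- kitchen_timer: loose round dark grey kitchen timer, diameter 60, height 25 mm (gripped round its sides; its cap does not turn); at the start it stands on the other end of the board, 80 mm centre to centre from the tin. Origin at the centre of its underside, z up.
- board: loose narrow wooden serving board with two thin dark cross stripes on its upper face, 170 (x) x 64 (y) x 16 (z) mm, 0.18 kg; at the start flat on the worktop under the tin, timer and teaspoon. Origin at the centre of its underside, x along its length, z out of the striped face. Either end may go down in the rest.
- spoon_mat: fixed flat green mat, 160 (x) x 60 (y) x 5 mm, to the robot's left. Origin at the centre of its underside, x along its length. Place of the teaspoon (either end first).
- cork_coaster: fixed flat cork coaster, diameter 90, 8 mm thick. Origin at the centre of its underside. Place of the white tin. It and the blue coaster may change places.
- blue_coaster: fixed flat blue coaster, diameter 90, 8 mm thick. Origin at the centre of its underside. Place of the timer.
- board_rest: fixed black metal rest, 84 mm wide (y), 94 mm high; origin on the worktop under its middle. A back plate 46 mm wide (fingers pass beside it) rises 45 deg towards +x, away from the robot; a lip at its foot stands 20 mm off it. A board seated on plate and lip has its underside centre at (0.005, 0, 0.074) m, its length along (0.707, 0, 0.707), upper face towards (-0.707, 0, 0.707) in this frame.
- cake_fork: loose small fork, black handle and steel tines, 145 x 20 x 11 mm, lying at the left beyond the mat: leave alone. Origin at the centre of its underside.
- black_tin: loose small black rectangular tin, 50 x 54 x 21 mm, standing at the right: leave alone. Origin at the centre of its underside.

How it is judged:
By the outcome, as a careful person would: the job done as asked, in the order asked, and still so for the second after the job is handed in, with the robot touching nothing.
It also fails if it takes over 104 s, if anything falls off the work surface, if the arm or the gripper's body presses on something with over 40 N, if the wrist force passes 120 N, or if a joint passes its speed limit or range.

## Working session

There is one attempt and no reset: what is moved stays moved. The work goes in short steps, each a Python script; the robot and the scene stay as the last script left them, time stands still between calls to the robot, and variables do not carry over. Pictures are saved under pics/ and viewed, at most 14 in all, crops included, and the job is handed in when it is done.

```bash
ls; mkdir -p pics
python3 - <<'E'
from cell import bot, optics
import cv2,numpy as np
np.set_printoptions(precision=4,suppress=True)
for n in ("scene","top"):
    cv2.imwrite(f"pics/{n}0.png",optics.camera(n)[:,:,::-1]); c=optics.calibration(n); print(n,c["mtx"],c["extrinsics"])
print(optics.calibration("wrist"),bot.read_tool_rot(),bot.read_clock())
E
```

```text
cell.py
pics
scene [[407.3419   0.     280.1015]
 [  0.     407.3419 217.1494]
 [  0.       0.       1.    ]] [[ 0.6218 -0.7832  0.0002 -0.3323]
 [-0.5988 -0.4756 -0.6444  0.3424]
 [ 0.5047  0.4006 -0.7647  1.0649]
 [ 0.      0.      0.      1.    ]]
top [[386.9548   0.     281.5242]
 [  0.     386.9548 212.725 ]
 [  0.       0.       1.    ]] [[-0.0164 -0.9995 -0.0267  0.0276]
 [-0.9865  0.0205 -0.1622  0.5123]
 [ 0.1627  0.0237 -0.9864  1.0734]
 [ 0.      0.      0.      1.    ]]
{'mtx': array([[377.469 ,   0.    , 275.052 ],
       [  0.    , 377.469 , 213.1464],
       [  0.    ,   0.    ,   1.    ]]), 'hand_eye': array([[-0.0005, -0.9455, -0.3258,  0.0842],
       [ 1.    , -0.0001, -0.001 ,  0.    ],
       [ 0.0009, -0.3258,  0.9455, -0.1428],
       [ 0.    ,  0.    ,  0.    ,  1.    ]])} [-0.0003  0.2152  0.9766 -0.0008] 0.1
```

View pics/top0.png

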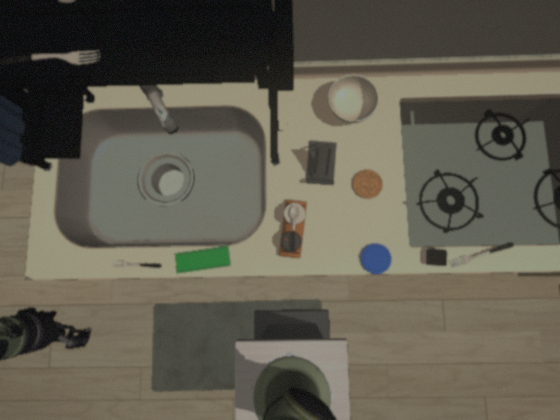

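View pics/scene0.png

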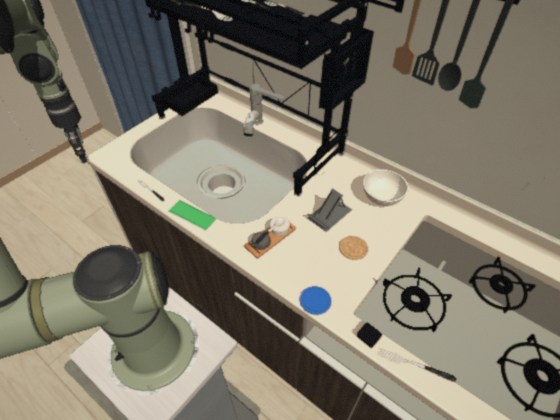

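The top view shows the green mat at (203,259), board at (293,229) with the white tin at (293,213) and the timer at (291,241). The rest is at (320,162), cork at (367,184), blue at (376,258) and the black tin at (437,257). A rack upright stands at about (275,100), and the scene view agrees.

```bash
cat > h.py <<'E'
from cell import bot, optics
import cv2,numpy as np
from scipy.spatial.transform import Rotation as R
np.set_printoptions(precision=4,suppress=True)
def q2R(q): return R.from_quat([q[1],q[2],q[3],q[0]]).as_matrix()
def R2q(M): x=R.from_matrix(M).as_quat(); return np.array([x[3],x[0],x[1],x[2]])
def down(yaw):
    "tool z down; tool y (closing line) along world angle yaw"
    y=np.array([np.cos(yaw),np.sin(yaw),0]); z=np.array([0,0,-1.]); return R2q(np.c_[np.cross(y,z),y,z])
def cam(name):
    c=optics.calibration(name)
    if name=="wrist":
        T=np.eye(4); T[:3,:3]=q2R(bot.read_tool_rot()); T[:3,3]=bot.read_position(); T=T@c["hand_eye"]
    else: T=np.linalg.inv(c["extrinsics"])
    return optics.camera(name),c["mtx"],T
def ray(px,K,T):
    d=T[:3,:3]@np.linalg.solve(K,[px[0],px[1],1]); return T[:3,3],d
def onplane(px,K,T,z):
    o,d=ray(px,K,T); return o+d*(z-o[2])/d[2]
def proj(P,K,T):
    p=K@(T[:3,:3].T@(np.asarray(P)-T[:3,3])); return p[:2]/p[2]
def blobs(img,lo,hi,amin=60):
    m=cv2.inRange(cv2.cvtColor(img,cv2.COLOR_RGB2HSV),lo,hi)
    cs,_=cv2.findContours(m,cv2.RETR_EXTERNAL,cv2.CHAIN_APPROX_NONE)
    return sorted([c for c in cs if cv2.contourArea(c)>amin],key=cv2.contourArea,reverse=True)
def rectw(c,K,T,z):
    "contour -> min area rect on plane z: centre, dims, yaw of long side"
    P=np.array([onplane(p[0],K,T,z)[:2] for p in c]).astype(np.float32)
    b=cv2.boxPoints(cv2.minAreaRect(P*1000))/1000
    e=[b[1]-b[0],b[2]-b[1]]; e.sort(key=np.linalg.norm)
    return b.mean(0),np.linalg.norm(e[1]),np.linalg.norm(e[0]),np.arctan(e[1][1]/e[1][0])
COL=dict(green=((50,100,60),(75,255,255),.005),blue=((105,120,60),(130,255,255),.008),wood=((5,110,50),(18,255,230),.012))
E
python3 - <<'E'
from h import *
for n in ("top","scene"):
    img,K,T=cam(n)
    print(n,"cam",T[:3,3])
    for k,(lo,hi,z) in COL.items():
        for c in blobs(img,lo,hi)[:4]:
            print(k,cv2.contourArea(c),c.mean((0,1)),*rectw(c,K,T,z))
    print("pile/rest guess",[onplane(p,K,T,.0) for p in ([(293,229),(320,162),(275,165)] if n=="top" else [(270,238),(328,210),(298,188)])])
    x0,y0,w,h=(255,120,140,160) if n=="top" else (230,170,150,150)
    cv2.imwrite(f"pics/{n}1.png",cv2.resize(img[y0:y0+h,x0:x0+w,::-1],None,fx=3.7,fy=3.7,interpolation=cv2.INTER_CUBIC))
E
```

```text
top cam [ 0.3313 -0.0083  1.1427]
green 883.0 [202.0515 259.1324] [0.3857 0.2543] 0.1548856 0.053282574 -1.4404416
blue 590.0 [375.4615 258.4615] [ 0.3785 -0.2512] 0.07838373 0.07782696 -0.049980097
wood 562.5 [366.8701 183.6623] [ 0.6002 -0.2376] 0.08246743 0.081597336 1.0041348
wood 91.5 [289.7818 252.4727] [ 0.4012 -0.0036] 0.058649555 0.026529085 1.4998816
wood 65.5 [299.7879 229.    ] [ 0.468  -0.0312] 0.044749234 0.02146381 -0.14855137
pile/rest guess [array([ 0.47  , -0.0142,  0.    ]), array([ 0.6741, -0.1009,  0.    ]), array([0.6679, 0.0366, 0.    ])]
scene cam [-0.1258 -0.5239  1.035 ]
green 512.0 [192.337  214.6848] [0.3817 0.2526] 0.15237989 0.0525708 -1.4354912
blue 601.0 [315.0769 300.    ] [ 0.3754 -0.2518] 0.083272226 0.08189536 -0.10554407
wood 524.5 [408.5092  37.3436] [1.9888 0.2796] 0.85144484 0.08427892 0.38424236
wood 439.5 [352.8551 247.3188] [ 0.5946 -0.2403] 0.08158009 0.080384284 0.5765758
wood 275.0 [270.1532 241.2823] [ 0.4668 -0.0142] 0.16773996 0.063186005 -0.14747107
pile/rest guess [array([ 0.4693, -0.0106,  0.    ]), array([ 0.6825, -0.0887,  0.    ]), array([0.7023, 0.0525, 0.    ])]
```

View pics/scene1.png

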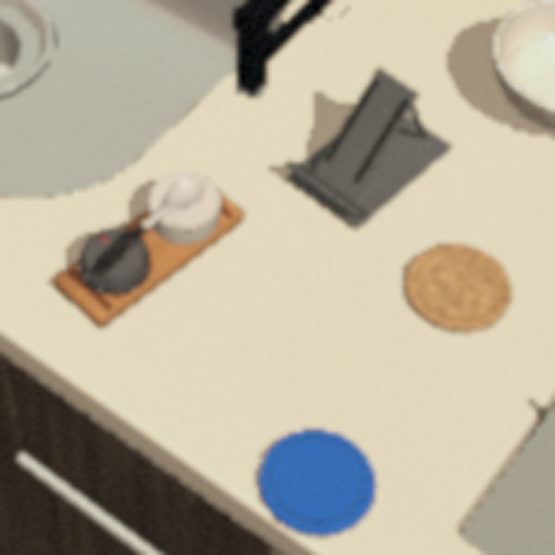

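The crop shows the spoon's black handle over the timer (near, crop (110,255)), its bowl over the tin (crop (185,190)), and the rest at crop (365,150) with its plate rising away from the robot. Next I'll take wrist views.

Run:
```python
from h import *
for i,(p,yaw) in enumerate([((.46,.09,.25),np.pi/2),((.50,-.10,.27),np.pi/2)]):
    bot.move_pose(p,down(yaw)); bot.wait(.2)
    img,K,T=cam("wrist"); np.savez(f"w{i}.npz",img=img,K=K,T=T)
    cv2.imwrite(f"pics/w{i}.png",img[:,:,::-1])
    print(bot.read_clock(),bot.read_joint_positions(),T[:3,3])
    for k,(lo,hi,z) in COL.items():
        for c in blobs(img,lo,hi,300)[:4]:
            print(k,cv2.contourArea(c),c.mean((0,1)),*rectw(c,K,T,z))
```

```text
2.1667 [ 0.0367  0.1626 -0.3605  1.0477  0.0001  0.0356] [0.3757 0.0905 0.3928]
green 10076.0 [444.2946  88.9487] [0.3823 0.2546] 0.15888254 0.058861256 -1.4448895
wood 2919.0 [189.7323 163.1457] [ 0.4679 -0.0118] 0.16886778 0.064019494 -0.14360109
wood 1522.5 [ 11.6894 287.0621] [ 0.601  -0.2068] 0.087180935 0.03573066 -0.23209716
wood 416.0 [150.4239 177.4348] [ 0.4685 -0.0367] 0.044934668 0.01452482 -0.110887654
3.2167 [-0.3397  0.2273 -0.2269  1.1168  0.0002 -0.342 ] [ 0.4157 -0.0987  0.4128]
green 671.5 [553.4476  59.4755] [0.3924 0.1786] 0.059621625 0.013957912 0.24196747
blue 6416.5 [119.4981  40.0337] [ 0.3804 -0.2508] 0.087720476 0.07835329 -1.5688181
wood 4028.0 [155.8204 246.568 ] [ 0.5964 -0.2366] 0.08721654 0.08684129 -0.13119504
wood 3038.0 [348.3177 128.1841] [ 0.4681 -0.0129] 0.16850738 0.06405785 -0.14424536
wood 524.5 [379.1515 138.5455] [0.4703 0.0088] 0.043246794 0.021142522 -0.15248394
```

View pics/w0.png

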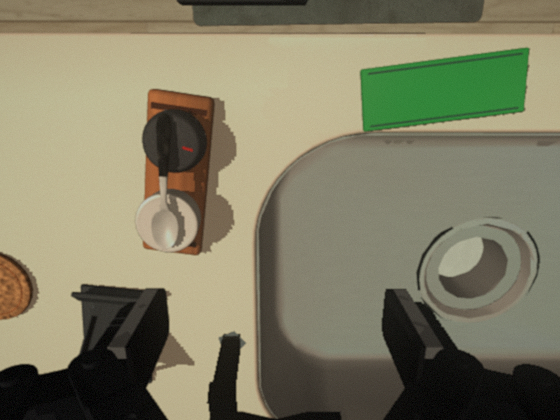

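View pics/w1.png

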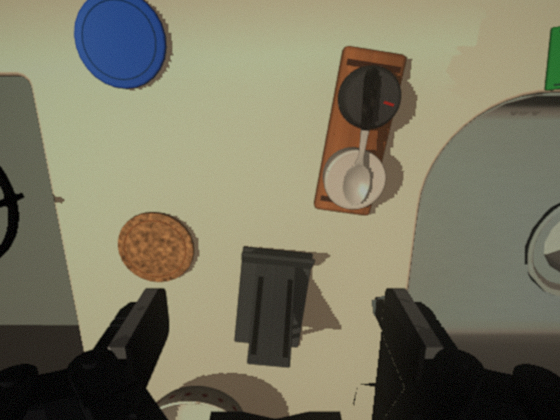

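The wrist views show the board with timer (w1 (369,97)) and tin (w1 (355,178)), and the spoon from (373,68) to (357,208). The rest's lip edge runs (245,247)–(313,253) and its plate top is at about (270,364). Next is a zoom for exact corners.

Run:
```python
from h import *
d=np.load("w1.npz"); img=d["img"]
a=cv2.resize(img[235:385,220:340],None,fx=4,fy=4,interpolation=cv2.INTER_CUBIC)
a=cv2.convertScaleAbs(a,alpha=2.2,beta=0)
b=cv2.resize(img[40:220,310:410],None,fx=3.33,fy=3.33,interpolation=cv2.INTER_CUBIC)
b=cv2.resize(b,(300,600)); b=b[:600]
cv2.imwrite("pics/z1.png",np.hstack([a,b])[:,:,::-1]); print(a.shape,b.shape)
```

```text
(600, 480, 3) (600, 300, 3)
```

View pics/z1.png

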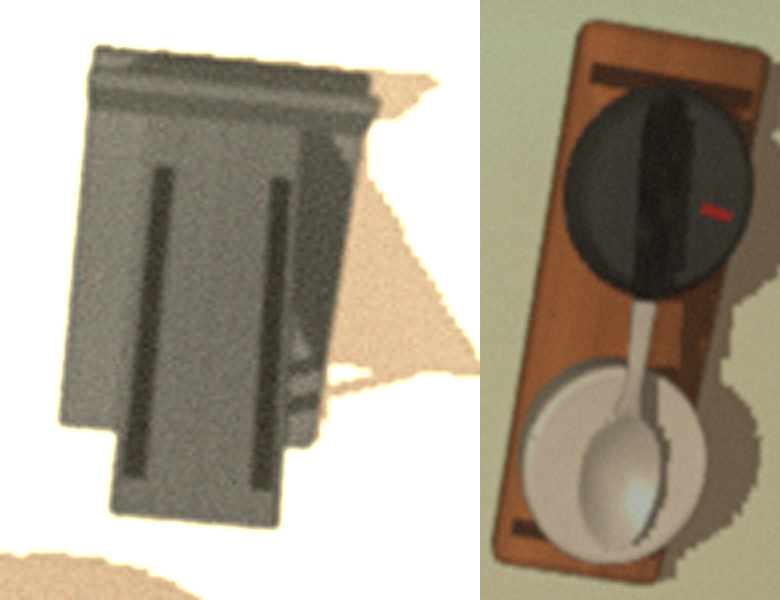

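Run:
```python
from h import *
d=np.load("w1.npz"); K,T=d["K"],d["T"]
f=lambda p,z: onplane(p,K,T,z)[:2]
def a(x,y,z): return f((220+x/4,235+y/4),z)
def b(x,y,z): return f((310+(x-480)/3,40+y/3.3333),z)
def seg(n,p,q): v=q-p; print(n,p,q,"mid",(p+q)/2,"len",np.linalg.norm(v),"ang",np.arctan2(v[1],v[0]))
seg("platetop",a(111,514,.094),a(277,526,.094))
seg("basefront z0",a(95,46,.0),a(371,72,.0))
seg("lip z.028",a(90,78,.028),a(378,98,.028))
seg("baserear z0",a(60,425,.003),a(315,445,.003))
seg("base left edge",a(92,100,.003),a(60,425,.003))
seg("slotmid",(a(163,170,.045)),(a(135,477,.088)))
seg("slotmid",(a(280,182,.045)),(a(262,488,.088)))
for n,x0,x1,y0,y1 in (("timer",565,753,85,298),("tin",522,706,363,562)):
    l,r,t,u=[b(*p,.041) for p in((x0,(y0+y1)/2),(x1,(y0+y1)/2),((x0+x1)/2,y0),((x0+x1)/2,y1))]
    print(n,(l+r)/2,np.linalg.norm(l-r),(t+u)/2,np.linalg.norm(t-u))
seg("spoon",b(668,86,.047),b(618,550,.047))
seg("handle",b(668,95,.05),b(661,290,.05))
u=np.array([np.cos(-.144),np.sin(-.144)]); c=np.array([.468,-.0124]); print("expect timer,tin",c-.04*u,c+.04*u)
# bottom-of-tin ring etc: board corners
```

```text
platetop [ 0.69   -0.1264] [ 0.6937 -0.0834] mid [ 0.6918 -0.1049] len 0.04316385625295274 ang 1.4841569124776546
basefront z0 [ 0.5998 -0.1357] [ 0.6082 -0.0531] mid [ 0.604  -0.0944] len 0.08300932629734997 ang 1.470058864550806
lip z.028 [ 0.5971 -0.1348] [ 0.6031 -0.0539] mid [ 0.6001 -0.0944] len 0.08110161548870762 ang 1.4963946324517752
baserear z0 [ 0.7328 -0.1501] [ 0.7405 -0.0671] mid [ 0.7367 -0.1086] len 0.08338827165146634 ang 1.4787676487240888
base left edge [ 0.6162 -0.1367] [ 0.7328 -0.1501] mid [ 0.6745 -0.1434] len 0.11745369657443917 ang -0.11426214328637466
slotmid [ 0.6167 -0.114 ] [ 0.6833 -0.1204] mid [ 0.65   -0.1172] len 0.06685287761465468 ang -0.09679666542354841
slotmid [ 0.6204 -0.0819] [ 0.6867 -0.0872] mid [ 0.6535 -0.0846] len 0.06654832075162194 ang -0.0803455698338062
timer [ 0.4281 -0.0095] 0.059047759779311336 [ 0.4289 -0.0095] 0.05783049647180174
tin [ 0.5067 -0.0181] 0.061943130785775645 [ 0.5075 -0.0181] 0.0620118059812287
spoon [ 0.4006 -0.0105] [ 0.5326 -0.0161] mid [ 0.4666 -0.0133] len 0.1321450585183358 ang -0.04230519500502732
handle [ 0.403  -0.0111] [ 0.4545 -0.0088] mid [ 0.4287 -0.0099] len 0.05155477569542814 ang 0.04337767352220593
expect timer,tin [ 0.4284 -0.0067] [ 0.5076 -0.0181]
```

```bash
cat >> h.py <<'E'
BOARD=np.array([.468,-.0124]); BY=-.144
MAT=np.array([.3825,.2540]); MY=-1.445
CORK=np.array([.5965,-.2375]); BLUE=np.array([.3765,-.2515])
REST=np.array([.668,-.1015]); RY=-.10
def pick(xy,z,yaw,force,up=.13,opening=1.):
    bot.set_gripper(opening)
    bot.move_pose([*xy,up],down(yaw)); bot.move_linear([*xy,z],.12)
    bot.set_gripper(0.,force)
    print("grip",bot.read_gripper_width(),bot.read_finger_force(),bot.read_position())
    bot.move_linear([*xy,up],.12)
def place(xy,z,yaw,up=.13,opening=1.):
    bot.move_pose([*xy,up],down(yaw)); bot.move_linear([*xy,z+.012],.12)
    print("touch",bot.move_linear([*xy,z-.001],.03,until_force=2.5),bot.read_position(),bot.read_gripper_width())
    bot.set_gripper(opening); bot.move_linear([*xy,up],.15); print("t",bot.read_clock())
def snap(n):
    bot.wait(.2); img,K,T=cam("wrist"); np.savez(n+".npz",img=img,K=K,T=T); cv2.imwrite(f"pics/{n}.png",img[:,:,::-1]); return img,K,T
E
python3 - <<'E'
from h import *
sp=np.array([.4666,-.0133]); a=-.042; g=-.017; u=np.array([np.cos(a),np.sin(a)])
tgt=MY+np.pi; v=np.array([np.cos(tgt),np.sin(tgt)])
pick(sp+g*u,.0425,a+np.pi/2,20,opening=.4)
bot.wait(.2); img,K,T=snap("sp")
place(MAT+g*v,.0065,tgt+np.pi/2,opening=.4)
snap("mat")
E
```

```text
grip 0.20562388217784033 19.5625598447441 [ 0.4506 -0.0127  0.0434]
touch True [0.3851 0.2374 0.0071] 0.20076233571468954
t 10.8417
```

```bash
python3 -c "
import cv2,numpy as np
a=cv2.imread('pics/sp.png');b=cv2.imread('pics/mat.png');cv2.imwrite('pics/spmat.png',cv2.resize(np.hstack([a,b]),(800,300)))"
```

```text
(no output)
```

View pics/spmat.png

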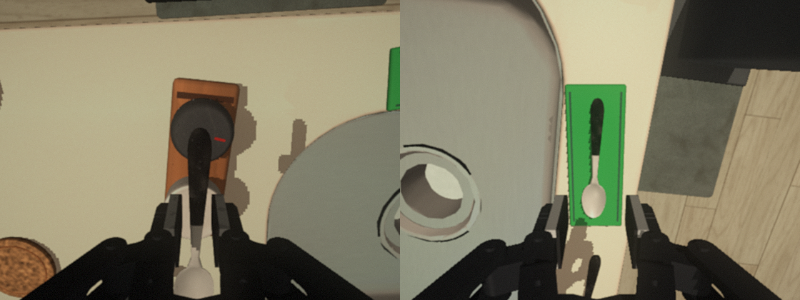

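The left half shows the spoon held and the pile undisturbed. The right half shows the spoon centred and lengthways on the mat: ends at (598,98) and (593,218), mat from row 84 to 226. Tin and timer are next.

Run:
```python
from h import *
bot.move_pose([.40,-.03,.2],down(np.pi/2+BY)); img,K,T=snap("pile")
# timer/tin centres again
hsv=cv2.cvtColor(img,cv2.COLOR_RGB2HSV)
for n,p in (("timer",[.4285,-.0085,.041]),("tin",[.507,-.0181,.041])): print(n,proj(p,K,T))
x=img.copy()
for p,r in (([.4285,-.0085,.041],30),([.507,-.0181,.041],31)):
    for t in np.linspace(0,6.28,24): 
        q=proj(np.array(p)+np.array([np.cos(t),np.sin(t),0])*r/1000,K,T).astype(int); cv2.circle(x,tuple(map(int,q)),1,(0,255,0),-1)
cv2.imwrite("pics/pile_o.png",x[:,:,::-1])
```

```text
timer [304.1433 219.613 ]
tin [303.7574 300.6053]
```

View pics/pile_o.png

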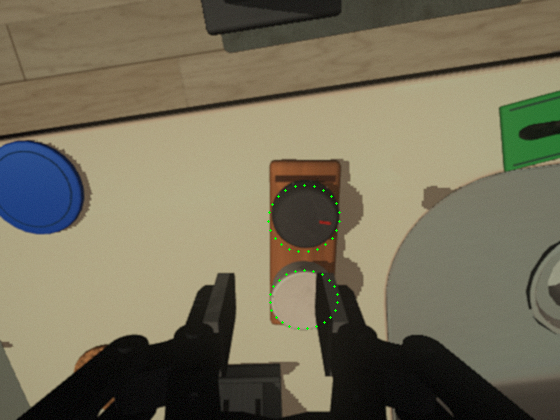

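The predicted circles lie on the timer (304,217) and the tin (304,300), so I can pick both.

Run:
```python
from h import *
yw=np.pi/2+BY
pick([.507,-.0181],.016,yw,40)
place(CORK,.008,np.pi/2-.38)
pick([.4275,-.0082],.016,yw,40)
place(BLUE,.008,np.pi/2-.59)
bot.move_pose([.43,-.16,.27],down(np.pi/2-.2)); img,K,T=snap("after")
for k in ("wood","blue"):
    lo,hi,z=COL[k]
    for c in blobs(img,lo,hi,300)[:4]: print(k,cv2.contourArea(c),c.mean((0,1)),*rectw(c,K,T,z+.002*(k=="wood")))
print(bot.read_clock(),BOARD)
```

```text
grip 0.6970801423674396 41.24000172014348 [ 0.5076 -0.0181  0.0172]
touch True [ 0.5969 -0.2378  0.0092] 0.6904639513815999
t 19.9167
grip 0.6632192429883937 40.64098910521352 [ 0.4281 -0.0082  0.0171]
touch True [ 0.3768 -0.2518  0.0091] 0.6614949056105999
t 27.6417
wood 9058.5 [416.3753 168.2518] [ 0.4672 -0.0138] 0.16801935 0.06511187 -0.14352652
wood 1132.0 [241.528 302.42 ] [ 0.5875 -0.235 ] 0.08655772 0.07459227 1.2450706
blue 5328.0 [180.8093 133.3517] [ 0.3761 -0.2514] 0.086243875 0.0860392 -0.20249729
28.625 [ 0.468  -0.0124]
```

View pics/after.png

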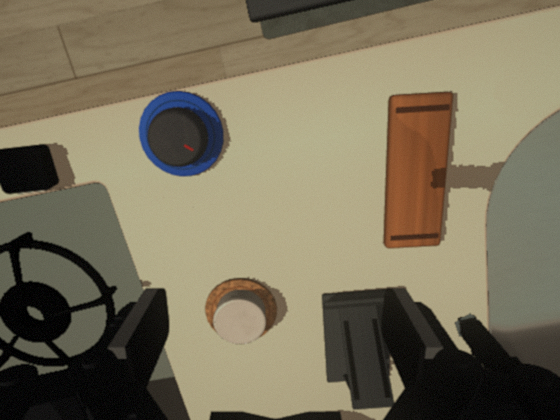

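The timer is near the centre of the blue coaster (180,134) and the tin is on the cork (240,310). The board is empty at (420,170). I'll take one straight look at the rest before the board goes in, and check the centring.

Run:
```python
from h import *
d=np.load("after.npz"); x=d["img"].copy()
def ring(x,K,T,p,r,col):
    for t in np.linspace(0,6.28,40):
        q=proj(np.array(p)+np.array([np.cos(t),np.sin(t),0])*r,K,T); cv2.circle(x,(int(q[0]),int(q[1])),0,col,-1)
ring(x,d["K"],d["T"],[*BLUE,.033],.030,(0,255,0)); ring(x,d["K"],d["T"],[*CORK,.033],.031,(0,255,0))
a=cv2.resize(x[85:185,130:230],(300,300)); b=cv2.resize(x[265:365,195:295],(300,300))
bot.move_pose([.62,-.12,.26],down(np.pi/2-.1)); img,K,T=snap("rest")
print(proj([*REST,0],K,T),T[:3,3],bot.read_clock())
r=cv2.convertScaleAbs(img[100:400,130:430],alpha=2,beta=0)
for P,wd in (((.025,.094),.023),((-.069,.028),.042)):
    for s in(-1,1):
        e=REST+R.from_euler("z",RY).as_matrix()[:2,:2]@[P[0],s*wd]; q=proj([*e,P[1]],K,T); print(q); cv2.circle(r,(int(q[0]-130),int(q[1]-100)),1,(255,0,0),-1)
cv2.imwrite("pics/chk.png",np.hstack([cv2.resize(r,(500,600)) if 0 else cv2.resize(r,(600,600)),cv2.resize(np.vstack([a,b]),(200,400)).copy() if 0 else np.vstack([cv2.resize(a,(200,300)),cv2.resize(b,(200,300))])])[:,:,::-1])
```

```text
[296.87   206.2059] [ 0.5352 -0.1122  0.4036] 29.675
[276.6994 264.2601]
[327.2437 264.1874]
[257.3168 148.9596]
[341.81   148.8022]
```

View pics/chk.png

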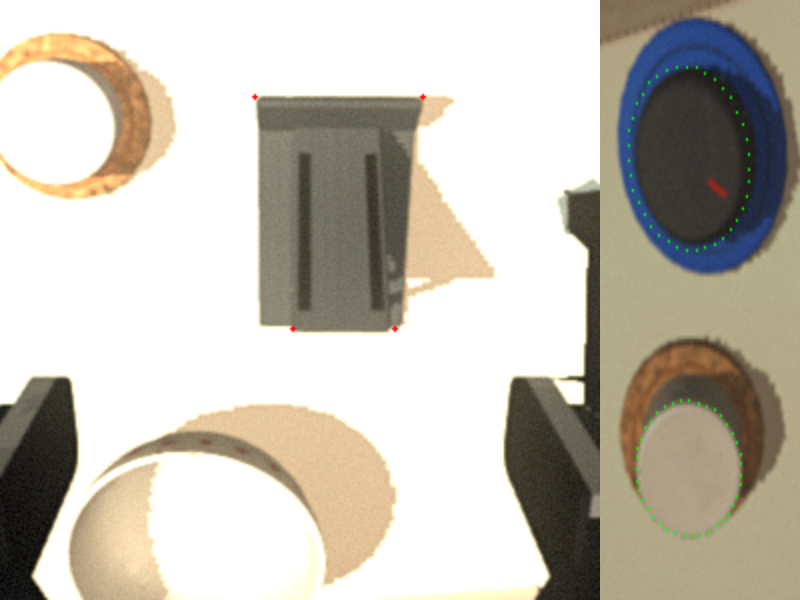

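The rest prediction is within about 1 mm: lip ends at 258 and 421 against predicted 255 and 423, and the plate top matches. Tin and timer are centred too. The board is next.

Run:
```python
from h import *
s=.5**.5
Rz=R.from_euler("z",RY).as_matrix()
l=Rz@[s,0,s]; n=Rz@[-s,0,s]; y=Rz@[0,1,0]
q=R2q(np.c_[-l,y,-n])
C=np.array([*REST,0])+Rz@[.005,0,.074]
bc=np.array([.4675,-.0132])
for P in (C+n*.08+l*.02,C): print(bot.solve_ik(P,q))
pick(bc,-.004,np.pi/2+BY,70,up=.2)
h=-.0035
S=C+n*h
bot.move_pose(S+n*.11+l*.03,q)
print("pre",bot.read_position(),bot.read_gripper_width(),bot.read_clock())
snap("tilt")
bot.move_linear(S+n*.006+l*.015,.08)
print("lip",bot.move_linear(S+n*.006-l*.006,.03,until_force=5)); p=bot.read_position()-S; print(p@l,p@n,p@y,bot.read_ft_force())
cv2.imwrite("pics/sc2.png",cv2.resize(optics.camera("scene")[150:300,230:430,::-1],None,fx=3,fy=3))
```

```text
[-0.3554  0.2746 -0.9633 -0.4359  0.1796 -0.1826]
[-0.3321  0.4965 -0.9118 -0.6093  0.1634 -0.1656]
grip 0.7301634669654571 76.47305130958557 [ 0.4679 -0.0131 -0.003 ]
pre [ 0.6191 -0.0965  0.1702] 0.72931381014546 35.9167
lip True
0.0026184410117142593 0.005909782689814355 -0.0001399460223447622 [ 2.0755 -0.0388  0.2547]
```

```bash
python3 -c "
import cv2,numpy as np
a=cv2.imread('pics/tilt.png');b=cv2.imread('pics/sc2.png');cv2.imwrite('pics/two.png',np.hstack([cv2.resize(a,(400,300)),cv2.resize(b,(400,300))]))"
```

```text
(no output)
```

View pics/two.png

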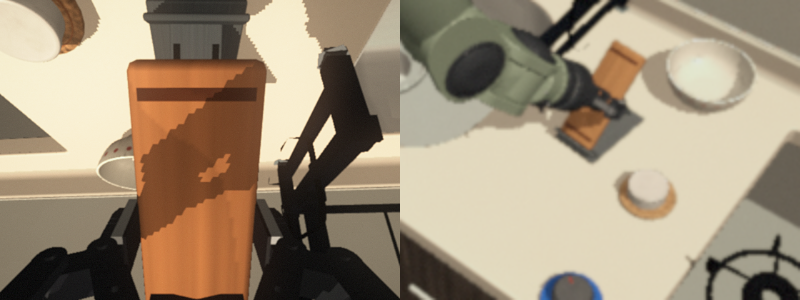

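The left half shows the board held squarely over the rest. The right half shows its lower end at the lip. I'll back off slightly, press onto the plate, slide down again and release.

Run:
```python
from h import *
s=.5**.5
Rz=R.from_euler("z",RY).as_matrix()
l=Rz@[s,0,s]; n=Rz@[-s,0,s]; y=Rz@[0,1,0]
S=np.array([*REST,0])+Rz@[.005,0,.074]-n*.0035
def rep(k,f): p=bot.read_position()-S; print(k,f,p@l,p@n,p@y,bot.read_ft_force())
bot.move_linear(S+n*.006+l*.005,.03)
rep("plate",bot.move_linear(S-n*.006+l*.005,.02,until_force=5))
p=bot.read_position()
rep("lip",bot.move_linear(p-l*.010,.02,until_force=5))
bot.set_gripper(1.); bot.wait(.3); p=bot.read_position()
bot.move_linear(p+n*.10,.12); bot.move_pose([.45,-.10,.27],down(np.pi/2)); img,K,T=snap("fin")
print(bot.read_clock())
cv2.imwrite("pics/sc3.png",cv2.resize(optics.camera("scene")[140:290,230:430,::-1],(400,300)))
cv2.imwrite("pics/two2.png",np.hstack([cv2.resize(img[:,:,::-1],(400,300)),cv2.imread("pics/sc3.png")]))
for c in blobs(img,*COL["wood"][:2],300)[:4]: print(c.mean((0,1)),cv2.contourArea(c),cv2.minAreaRect(c))
# expected upper-face corners of the seated board
C=np.array([*REST,0])+Rz@[.005,0,.074]+n*.016
print([proj(C+l*a+y*b,K,T) for a in(-.085,.085) for b in(-.032,.032)])
```

```text
plate True 0.004800130986118236 -0.0022515991255930155 1.9975460370689833e-05 [-1.7789  0.1431  4.1979]
lip True 0.0025791010670373864 -0.0022299934068325178 -0.00023327852524752542 [-0.1356  0.5656  3.5236]
42.5167
[273.2835 358.6829] 6386.0 ((275.0849304199219, 359.19317626953125), (60.40312194824219, 117.40399169921875), 6.009005546569824)
[164.6031 278.249 ] 1242.5 ((162.91151428222656, 280.5900573730469), (73.78731536865234, 55.63994216918945), 26.053495407104492)
[array([252.2745, 294.1966]), array([306.5585, 298.9321]), array([235.3496, 467.3465]), array([300.7489, 472.0705])]
```

View pics/two2.png

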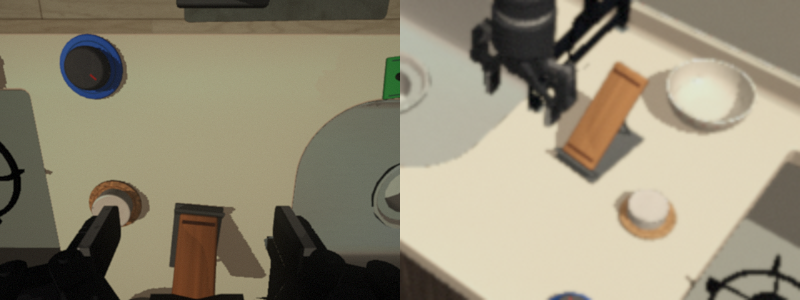

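The board leans in the rest, striped face up, with its lower end at the lip. A numerical check of its centring comes before handing in.

Run:
```python
from h import *
d=np.load("fin.npz"); img,K,T=d["img"],d["K"],d["T"]
Rz=R.from_euler("z",RY).as_matrix(); s=.5**.5
l=Rz@[s,0,s]; n=Rz@[-s,0,s]; y=Rz@[0,1,0]
C=np.array([*REST,0])+Rz@[.005,0,.074]+n*.016
c=blobs(img,*COL["wood"][:2],300)[0][:,0]
print("top row",c[:,1].min())
for v in (305,315,340,365,390):
    x=c[c[:,1]==v][:,0]; out=[]
    for u in (x.min(),x.max()):
        o,r=ray((u,v),K,T); P=o+r*((C-o)@n)/(r@n)-C; out.append((round(P@l,4),round(P@y,4)))
    print(v,x.min(),x.max(),out)
u,v=c[c[:,1].argmin()]; o,r=ray((u,v),K,T); P=o+r*((C-o)@n)/(r@n)-C; print(P@l,P@y)
```

```text
top row 299
305 251 303 [(np.float64(-0.0724), np.float64(-0.0323)), (np.float64(-0.0775), np.float64(0.0281))]
315 250 304 [(np.float64(-0.061), np.float64(-0.0323)), (np.float64(-0.0662), np.float64(0.0297))]
340 247 303 [(np.float64(-0.0336), np.float64(-0.0329)), (np.float64(-0.0385), np.float64(0.0295))]
365 245 302 [(np.float64(-0.0077), np.float64(-0.0324)), (np.float64(-0.0124), np.float64(0.0294))]
390 243 300 [(np.float64(0.0168), np.float64(-0.0319)), (np.float64(0.0125), np.float64(0.0283))]
-0.07947346318669214 -0.030617083095639274
```

Run:
```python
from h import *
print(bot.close_job(),bot.read_clock())
```

```text
the job is handed in; nothing more can be done
the job is handed in; nothing more can be done
```

The job is handed in, at about 43 s: teaspoon lengthways on the green mat, tin on cork, timer on blue, and the board leaning striped face up in the rest about 1.5 mm off centre; the fork and black tin were never approached.

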